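Turn round the tray that was put away back to front

TASK

One of the three trays in the low bench riser was put away back to front: its plain end sticks out and its pull is hidden at the back. Draw it out, turn it round and slide it fully home in its bay with the pull at the front like the other two, keeping the little jars in it standing, and leave the other trays and everything around them where they are.

Things in the scene. Friction and masses are not known exactly. Their poses are not given: they have to be found in the camera images.
- riser: fixed stainless bench riser: low shelf 170 mm deep (x), 231 mm wide (y), underside 60 and top 65 mm up, with a 16 mm upstand at its rear edge. Below it three open-fronted bays centred at y = -74, 0, +74 mm, each 65 mm wide, without floor (trays slide on the worktop), parted by 9 mm walls with rounded front edges. Origin: centre of the footprint, on the worktop; x points to the rear
- riser_front (a point): middle of the riser's open front at worktop height (riser x = -85 mm, y = 0), axes as the riser's; trays come out towards -x
- riser_stop (a point): middle of the inner face of the riser's back wall, which stops the trays (riser x = +79 mm, y = 0, worktop height), axes as the riser's
- tray: the tray put in back to front: open white plastic box 160 x 60 x 50 mm, 3 mm walls, with a pull on its front end; 200 mm overall, 0.3 to 0.4 kg with its three little jars. Origin: under the middle of the 200 mm, on the underside. x points away from the pull: pull x = -100 to -60 mm, box x = -60 to +100 mm. It starts reversed, its plain end sticking out 37 mm
- tray_pull (a point): middle of the outer end face of the tray's pull, at tray x = -100 mm, 26 mm above the underside. The pull is a solid fin 40 mm long, 18 mm wide, from 12 to 40 mm above the underside. At the start it almost touches the back wall; with the tray fully home the right way round it sticks out 36 mm in front of the riser
- tray_end (a point): foot of the tray's plain end (tray x = +100 mm, on the underside); it meets the back wall when the tray is fully home the right way round, the tray's axes then being the riser's and its origin at riser x = -21 mm
- tray_b: a neighbouring tray, same size, look, origin and axes as tray, already home the right way round (x axis as the riser's, origin at riser x = -22 mm); to be left alone. The little jars in it are part of it
- tray_c: a neighbouring tray, same size, look, origin and axes as tray, already home the right way round (x axis as the riser's, origin at riser x = -22 mm); to be left alone. The little jars in it are part of it
- minijar_a: little glass jar with a lid, 42 mm diameter, 40 mm tall, 60 g, standing loose on the floor of the tray near its pull; its top is 43 mm above the worktop, below the tray's rim. Origin: centre of its underside, z up
- minijar_b: the same, in the middle of the tray
- minijar_c: the same, near the plain end of the tray
- bottle: bystander: glass bottle, 62 mm diameter, 185 mm tall, standing loose on the worktop. Origin: centre of its underside
- jar: bystander: lidded jar, 72 mm diameter, 105 mm tall, standing loose on the worktop. Origin: centre of its underside
- bowl: bystander: white bowl, 110 mm diameter at the rim, 50 mm tall, standing loose on the worktop. Origin: centre of its underside
- tin: bystander: can, 68 mm diameter, 90 mm tall, standing loose on the rear part of the riser's shelf (its nearest side at least 80 mm behind the shelf's front edge). Origin: centre of its underside
Things that resemble listed ones, but are neither listed nor needed, are in the scene too. What is shaped like the minijar_c but pink or purple is not meant.

How it is judged:
By the outcome, as a careful person would: the job done as asked, in the order asked, and still so for the second after the job is handed in, with the robot touching nothing.
It also fails if it takes over 72 s, if anything falls off the work surface, if the arm or the gripper's body presses on something with over 40 N, if the wrist force passes 120 N, or if a joint passes its speed limit or range.

ROBOT

A 6-joint arm with a two-finger parallel gripper is mounted at the origin on the work surface. World frame = base frame: x ahead of the robot, y to its left, z up, the work surface at z = 0. Lengths are in m, angles in rad, forces in N, time in s.
With the tool pointing down it reaches from about 0.3 to 0.775 m from the base axis. Payload 14.6 kg.
Tool frame: the origin (TCP) lies between the finger pads; the fingertips stand 25 mm ahead of it and the grasp point (between the pads) lies 6 mm ahead of it; z points along the fingers, y is the line along which they close (so a half turn about z gives the same grasp; the last joint's range is limited). The gripper opens to 85 mm and grips with 20 to 120 N. Pads are 22 mm wide; open, the fingers measure 114 mm over their backs; the gripper's body (76 mm by 85 mm) begins 54 mm behind the grasp point. The pads swing forward as they close: fully open they stand 13 mm farther back than shut.
Start: joints at [1.187, 0.3, 1.521, -0, 1.321, -0.067], TCP at [0.171, 0.523, 0.256] pointing down, gripper open.
Joint ranges: [-3.03, 3.03], [-0.79, 2.21], [0.23, 2.52], [-1.04, 4.18], [0, 3.07], [-2.55, 2.55]. Speed limits (rad/s): [2.22, 2.22, 2.57, 3.14, 3.14, 3.14].

INTERFACE

Orientations are given as a unit quaternion [x, y, z, w].
In Python, from station import bot gives the robot as it stands. Calls block until the motion is done:
- bot.move_to(position, orientation): joint-space move of the TCP to a pose.
- bot.servo_line(position, ori=None, max_speed=0.15, contact_N=None): straight line of the TCP; ori=None keeps the orientation; max_speed is the mean speed in m/s. With contact_N (N) it stops when the force on the tool has changed by that much, and returns True; else False.
- bot.set_joints(angles): joint-space move.
- bot.open() and bot.gripper_close(newtons=None): open the fingers fully, or close them until they stop; newtons is the grip in N (None keeps the last).
- bot.pause(seconds).
- bot.inverse_kinematics(position, orientation): joint angles nearest the present ones, or None.
- bot.read_camera(name): name is "scene" or "side" or "wrist"; returns a dict with "image" (384x512x3 uint8, red, green, blue), "fov_y" (degrees; the focal length in pixels is half the picture's height over the tangent of half this angle, whatever the lens; pixels are square), "cx", "cy" (the principal point, pixels), "pose" (4x4, takes a point from camera to world coordinates). Camera axes: x right, y down, z forward; pixel columns grow to the right and rows downward; lengths in m; the calibration is good to about 2 mm. The wrist camera is an equidistant fisheye: a pixel r from the principal point sees the ray r / f radians off the axis. A picture is of the moment at which its call begins. There is no depth.
A pose or a line that the arm cannot do raises bot.Unreachable and nothing moves.
- bot.finish_job(): hands the job in; it is judged then, once.
Readings, each from a call of its own:
- bot.read_time_s(): time.
- bot.read_q(): joint angles.
- bot.read_joint_velocities(): joint speeds.
- bot.read_tau(): joint torques, N m.
- bot.read_eef_pos(): TCP position.
- bot.read_eef_rot(): TCP orientation.
- bot.read_force(): force on the tool from outside, world axes, zero at the start.
- bot.read_moment(): the same for the moment, N m.
- bot.read_grip_width(): finger opening in m.
- bot.read_finger_force(): force on a finger pad.
Only numpy, scipy, OpenCV 4.12 (cv2) and the standard library are available. Lean on these libraries where they do the work, as an engineer would, in place of code of your own. Each camera call takes 0.05 s, during which the arm holds its last target. There are 200 camera calls.

## Working session

There is one attempt and no reset: what is moved stays moved. The work goes in short steps, each a Python script; the robot and the scene stay as the last script left them, time stands still between calls to the robot, and variables do not carry over. Pictures are saved under pics/ and viewed, at most 10 in all, crops included, and the job is handed in when it is done.

```bash
ls; mkdir -p pics; python3 - <<'E'
from station import bot
import cv2,numpy as np
ims=[]
for n in ["scene","side","wrist"]:
    c=bot.read_camera(n); cv2.imwrite(f"pics/{n}0.png",c["image"][:,:,::-1]); print(n,c["fov_y"],c["cx"],c["cy"],np.round(c["pose"],4).tolist())
print(bot.read_time_s(), bot.read_eef_rot())
E
```

```text
pics
scene 52.218660573998974 253.39176570835383 191.40819713850127 [[0.8443, 0.3769, -0.381, 0.8609], [0.5359, -0.5861, 0.6077, -0.4943], [0.0058, -0.7173, -0.6968, 0.6086], [0.0, 0.0, 0.0, 1.0]]
side 42.78986825286693 264.54969151696497 192.6613207936486 [[-0.905, -0.3344, 0.2631, 0.2712], [-0.4254, 0.7024, -0.5707, 0.6085], [0.0061, -0.6284, -0.7779, 0.9045], [0.0, 0.0, 0.0, 1.0]]
wrist 65.70646984690485 251.71786340296444 187.22132135096476 [[0.312, 0.9178, 0.2457, 0.1079], [0.9501, -0.3009, -0.0825, 0.543], [-0.0018, 0.2592, -0.9658, 0.3721], [0.0, 0.0, 0.0, 1.0]]
0.15 [ 1.57715632e-01  9.87484474e-01 -4.27033336e-04 -1.07123443e-04]
```

View pics/scene0.png

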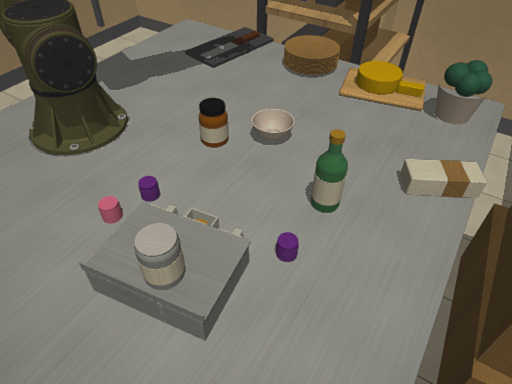

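View pics/side0.png

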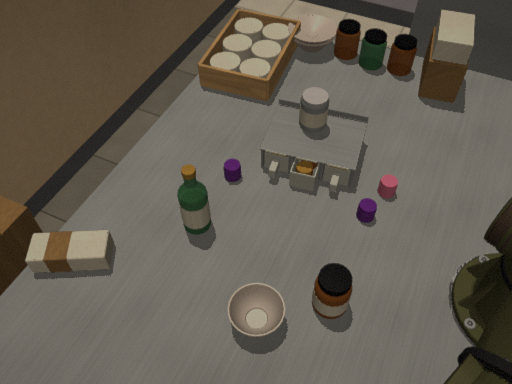

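Side view: the riser is near (315,150) and opens towards +y. The middle tray shows its plain end at (305,172); the pulls at (273,168) and (334,182) belong to the neighbours. Purple and pink jars stand outside at (233,170), (388,186) and (367,210). The candidates for the tray are these three bays, and the middle one is reversed. Next I enlarge both views.

```bash
python3 - <<'E'
import cv2,numpy as np
a=cv2.imread("pics/scene0.png")[190:340,75:275]; b=cv2.imread("pics/side0.png")[85:205,245:405]
cv2.imwrite("pics/ca.png",cv2.resize(a,None,fx=4,fy=4,interpolation=cv2.INTER_CUBIC))
cv2.imwrite("pics/cb.png",cv2.resize(b,None,fx=5,fy=5,interpolation=cv2.INTER_CUBIC))
E
```

```text
(no output)
```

View pics/ca.png

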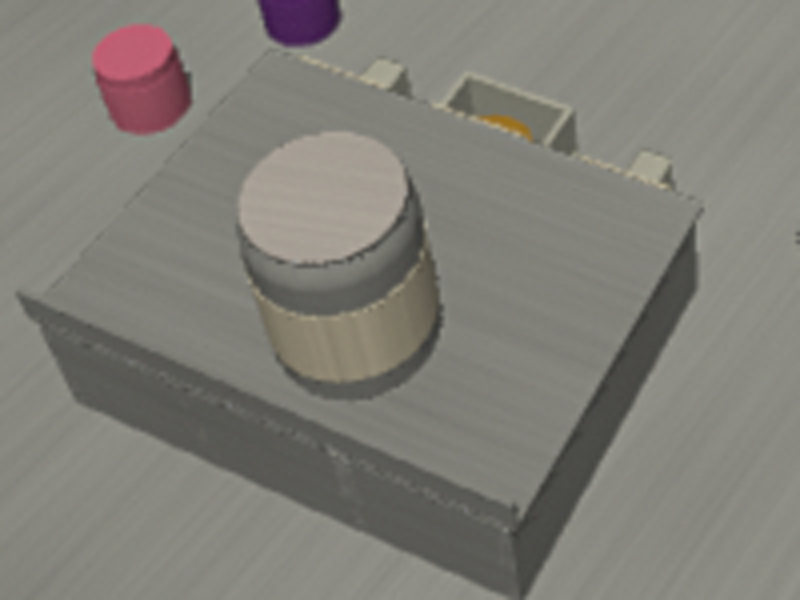

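View pics/cb.png

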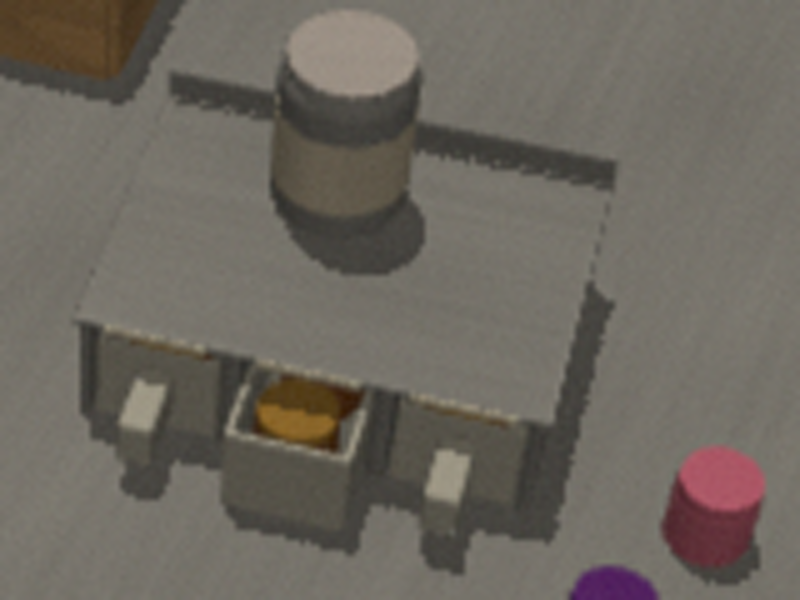

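```bash
cat > h.py <<'E'
import numpy as np
from scipy.optimize import least_squares
P={"scene":(52.218660573998974,253.39176570835383,191.40819713850127,[[0.8443,0.3769,-0.381,0.8609],[0.5359,-0.5861,0.6077,-0.4943],[0.0058,-0.7173,-0.6968,0.6086]]),
"side":(42.78986825286693,264.54969151696497,192.6613207936486,[[-0.905,-0.3344,0.2631,0.2712],[-0.4254,0.7024,-0.5707,0.6085],[0.0061,-0.6284,-0.7779,0.9045]])}
def proj(X,n):
    f,cx,cy,T=P[n];T=np.array(T);f=192/np.tan(np.radians(f/2));p=(np.asarray(X)-T[:,3])@T[:,:3]
    return np.array([cx+f*p[...,0]/p[...,2],cy+f*p[...,1]/p[...,2]]).T
def tri(a,b):
    s=least_squares(lambda X:np.r_[proj(X,"scene")-a,proj(X,"side")-b],[.2,.2,.05]);return s.x,np.abs(s.fun).max()
S=lambda x,y:np.array([(x+.5)/4+74.5,(y+.5)/4+189.5])
D=lambda x,y:np.array([(x+.5)/5+244.5,(y+.5)/5+84.5])
E
python3 - <<'E'
from h import *
obs={"FL":(S(702,207),D(78,320),(-.085,-1,.065)),"FR":(S(270,50),D(557,420),(-.085,1,.065)),
"RL":(S(517,507),D(172,75),(.085,-1,.081)),"RR":(S(20,292),D(615,163),(.085,1,.081)),
"tL":(S(575,105),D(228,430),None),"tR":(S(465,75),D(357,455),None)}
for k,(a,b,_) in obs.items(): X,e=tri(a,b);print(k,X.round(4),round(e,2))
# fit: riser x axis points to rear (yaw ~ -90deg) 
M=[(a,b,np.array([m[0],m[1]*.1155,m[2]])) for a,b,m in obs.values() if m]
for sgn in (1,-1):
  def f(v,full=True):
    c,s=np.cos(v[2]),np.sin(v[2]);r=[]
    for a,b,m in M:
        m=m*[1,sgn,1];X=[v[0]+c*m[0]-s*m[1],v[1]+s*m[0]+c*m[1],m[2]];r+=[*(proj(X,"scene")-a),*(proj(X,"side")-b)]
    return np.array(r)
  s=least_squares(f,[.2,.2,-1.6]);print(sgn,s.x,f(s.x).round(1))
E
```

```text
FL [ 0.6242 -0.1275  0.0611] 0.49
FR [ 0.3969 -0.1614  0.0642] 0.66
RL [ 0.6494 -0.2917  0.0766] 0.57
RR [ 0.4219 -0.3258  0.0782] 0.15
tL [ 0.535  -0.1018  0.0514] 0.59
tR [ 0.4763 -0.1139  0.0498] 1.0
1 [ 0.51600466 -0.20987833 -4.13406956] [ -12.7   45.5    2.5  -28.9  -50.6   85.9   -3.5  -57.1   34.9 -113.2
   -6.1   65.8   35.3  -58.9    4.4   38.3]
-1 [ 0.52375558 -0.22660994 -1.42058441] [ 0.8 -2.  -1.3 -0.6 -0.1 -0.9 -0.8  0.5 -0.6 -0.2 -0.7 -1.8 -1.4  0.
  0.5 -1.5]
```

```bash
cat >> h.py <<'E'
from scipy.spatial.transform import Rotation as R
C=np.array([.5235,-.2266]);YAW=-1.4215
def W(xr,yr,z=0,C=C,YAW=YAW):
    c,s=np.cos(YAW),np.sin(YAW);return np.array([C[0]+c*xr-s*yr,C[1]+s*xr+c*yr,z])
def Q(a):  # tool down, tool y along world angle a
    y=np.array([np.cos(a),np.sin(a),0]);z=np.array([0,0,-1.]);return R.from_matrix(np.c_[np.cross(y,z),y,z]).as_quat()
E
python3 - <<'E'
from h import *
from station import bot
for n,a,b in [("purple1",(149,188),(367,210)),("pink",(110,209),(388,186)),("purple2",(288,247),(233,170)),("bottle",(327,200),(195,222)),("bowl",(273,130),(257,315)),("jar",(213,128),(332,292))]:
    X,e=tri(a,b);d=X[:2]-C;c,s=np.cos(YAW),np.sin(YAW);print(n,X.round(3),round(e,1),"riser",np.round([c*d[0]+s*d[1],-s*d[0]+c*d[1]],3))
print(W(-.105,0))
for xr in (-.105,-.26,-.34):
  for a in (YAW+np.pi/2,YAW+np.pi,YAW):
    q=bot.inverse_kinematics(W(xr,0,.06),Q(a));print(xr,None if q is None else np.round(q,2))
bot.move_to(W(-.13,0,.27),Q(YAW+np.pi/2))
import cv2
c=bot.read_camera("wrist");np.savez("w1.npz",**c)
cv2.imwrite("pics/w1.png",cv2.resize(c["image"][:,:,::-1],(800,600),interpolation=cv2.INTER_CUBIC));print(bot.read_time_s())
E
```

```text
purple1 [ 0.341 -0.094  0.019] 0.5 riser [-0.158 -0.161]
pink [ 0.317 -0.184  0.019] 0.3 riser [-0.073 -0.197]
purple2 [ 0.672 -0.072  0.018] 1.1 riser [-0.131  0.17 ]
bottle [0.68  0.094 0.007] 0.1 riser [-0.294  0.202]
bowl [0.456 0.24  0.017] 0.9 riser [-0.472  0.003]
jar [0.34  0.142 0.037] 0.4 riser [-0.392 -0.127]
[ 0.50788206 -0.12276802  0.        ]
-0.105 [-0.31  0.49  1.76 -0.    0.88 -0.46]
-0.105 [-0.31  0.49  1.76 -0.    0.88 -2.03]
-0.105 [-0.31  0.49  1.76 -0.    0.88  1.11]
-0.26 [-0.01  0.43  1.87 -0.    0.85 -0.16]
-0.26 [-0.01  0.43  1.87 -0.    0.85 -1.73]
-0.26 [-0.01  0.43  1.87 -0.    0.85  1.41]
-0.34 [ 0.15  0.43  1.87 -0.    0.85  0.  ]
-0.34 [ 0.15  0.43  1.87 -0.    0.85 -1.57]
-0.34 [ 0.15  0.43  1.87 -0.    0.85  1.57]
2.7
```

View pics/w1.png

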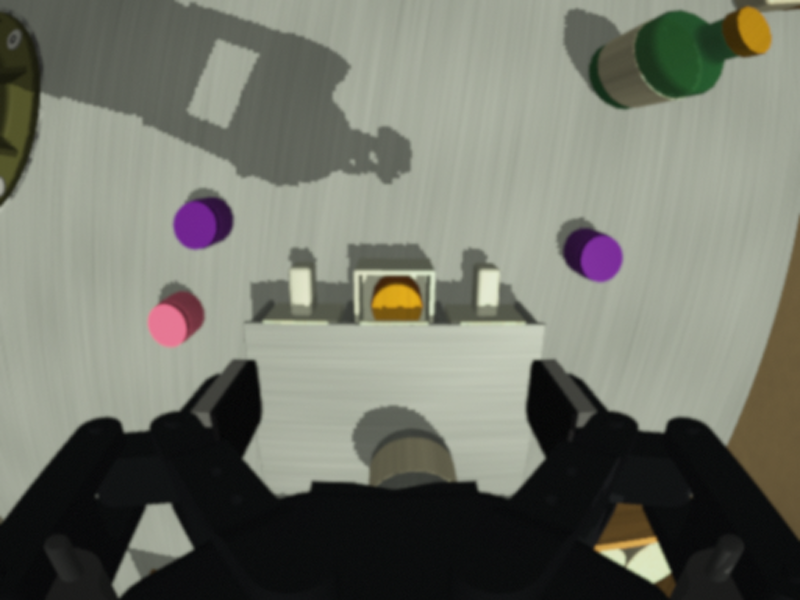

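Wrist view: the plain end's rim corners are at (355,270) and (436,270), between pulls at (301,285) and (488,285). The shelf's front corners are at (247,323) and (544,323). The shelf spans the three bays and the middle one is ours. I intersect these with known heights to check against the two-camera fit.

```bash
cat >> h.py <<'E'
def ray(c,u,v,z):
    f=192/np.tan(np.radians(float(c["fov_y"])/2));d=np.array([u-float(c["cx"]),v-float(c["cy"])]);r=np.hypot(*d);t=r/f
    T=np.array(c["pose"]);w=T[:3,:3]@np.r_[np.sin(t)*d/r,np.cos(t)];return T[:3,3]+w*(z-T[2,3])/w[2]
def toR(X):
    d=np.asarray(X)[:2]-C;c,s=np.cos(YAW),np.sin(YAW);return np.array([c*d[0]+s*d[1],-s*d[0]+c*d[1]])
E
python3 - <<'E'
from h import *
c=np.load("w1.npz")
for n,u,v,z in [("FR",247,323,.065),("FL",544,323,.065),("tR",355,270,.05),("tL",436,270,.05),("pR",301,267,.04),("pL",488,267,.04)]:
    X=ray(c,(u+.5)/1.5625-.5,(v+.5)/1.5625-.5,z);print(n,X.round(4),toR(X).round(4))
E
```

```text
FR [ 0.4001 -0.158   0.065 ] [-0.0862 -0.1118]
FL [ 0.6223 -0.1245  0.065 ] [-0.0862  0.1129]
tR [ 0.4758 -0.1091  0.05  ] [-0.1233 -0.0297]
tL [ 0.5353 -0.1001  0.05  ] [-0.1234  0.0304]
pR [ 0.4334 -0.1151  0.04  ] [-0.1237 -0.0725]
pL [ 0.5761 -0.0935  0.04  ] [-0.1238  0.0718]
```

```bash
python3 - <<'E'
from h import *
from station import bot
a=Q(YAW+np.pi/2)
bot.servo_line(W(-.106,0,.12),a,max_speed=.2)
print(bot.servo_line(W(-.106,0,.036),max_speed=.1,contact_N=12),bot.read_eef_pos())
bot.gripper_close(35);print(bot.read_grip_width(),bot.read_finger_force(),bot.read_force())
print(bot.servo_line(W(-.20,0,.036),max_speed=.06,contact_N=25),bot.read_force())
print(bot.servo_line(W(-.338,0,.036),max_speed=.08,contact_N=25),bot.read_force(),bot.read_eef_pos(),bot.read_grip_width())
bot.open();bot.servo_line(W(-.338,0,.16),max_speed=.2)
bot.servo_line(W(-.36,0,.22),max_speed=.2)
import cv2
c=bot.read_camera("wrist");np.savez("w2.npz",**c)
cv2.imwrite("pics/w2.png",cv2.resize(c["image"][:,:,::-1],(800,600),interpolation=cv2.INTER_CUBIC));print(bot.read_time_s())
c=bot.read_camera("side");cv2.imwrite("pics/side2.png",c["image"][:,:,::-1])
E
```

```text
False [ 0.50809332 -0.12186648  0.03658866]
0.059704610251640415 38.63195478916168 [-0.59232498  0.48811353  5.58995746]
False [ 0.4564432  -3.07982266  5.85354108]
False [ 1.4726246  -3.53223124  5.53823472] [0.47382024 0.10750074 0.03666873] 0.05970802637349229
10.2167
```

View pics/w2.png

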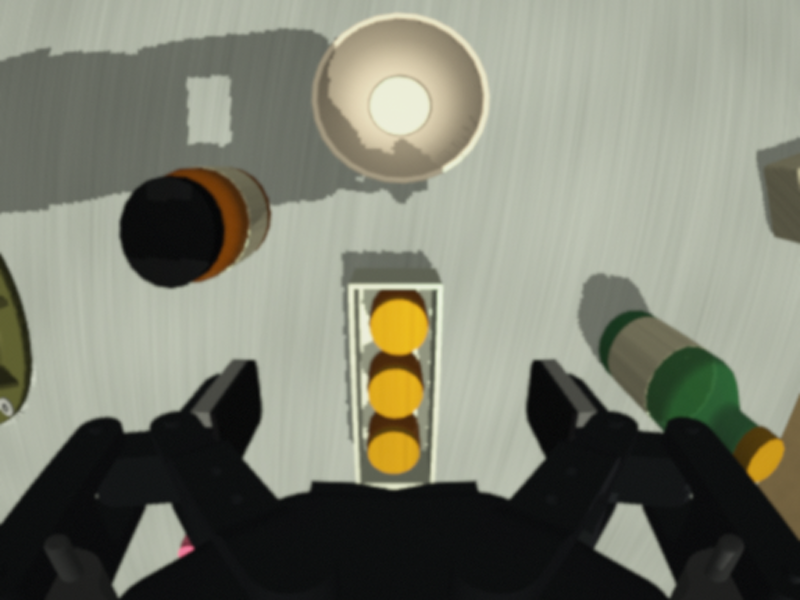

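The tray is fully out, with three orange-lidded jars standing at (398,322), (394,390) and (392,450); the plain end's corners are at (349,284) and (442,284). The wrist cannot do a half turn in one grip, so I turn it 90°, regrip, and turn another 90°.

```bash
python3 - <<'E'
from h import *
from station import bot
c=np.load("w2.npz")
for u,v in [(349,284),(442,284)]: print(toR(ray(c,(u+.5)/1.5625-.5,(v+.5)/1.5625-.5,.05)).round(4))
A=YAW+np.pi/2;G=lambda z:W(-.275,0,z)
bot.servo_line(G(.12),Q(A),max_speed=.2)
print(bot.servo_line(G(.036),max_speed=.12,contact_N=12))
bot.gripper_close(50);print(bot.read_grip_width())
bot.servo_line(G(.043),max_speed=.03);print(bot.read_force())
t=bot.read_time_s();bot.servo_line(G(.043),Q(A+.26),max_speed=.05);print("dt15deg",bot.read_time_s()-t,bot.read_q().round(2) if hasattr(bot.read_q(),'round') else bot.read_q())
print(bot.read_force(),bot.read_eef_pos())
E
```

```text
[-0.3548 -0.0301]
[-0.3548  0.0289]
False
0.05947321613116708
[ 1.12543874 -0.29714246 -5.33591246]
dt15deg 0.4082999999999988 [ 0.02  0.46  1.87 -0.    0.81 -0.39]
[ 0.02928929  0.82989369 -3.20838748] [0.48249785 0.04533434 0.04286035]
```

```bash
python3 - <<'E'
from h import *
from station import bot
import cv2
A=YAW+np.pi/2;G=lambda z:W(-.275,0,z);h=np.pi/2
bot.servo_line(G(.043),Q(A+.9),max_speed=.05);bot.servo_line(G(.043),Q(A+h),max_speed=.05)
bot.servo_line(G(.0365),max_speed=.03,contact_N=10)
bot.open();bot.servo_line(G(.13),max_speed=.2)
for k in (.5,0,-.5,-1): bot.servo_line(G(.13),Q(A+k*h),max_speed=.2)
print(bot.read_time_s(),np.round(bot.read_q(),2))
print(bot.servo_line(G(.036),max_speed=.12,contact_N=12))
bot.gripper_close(50);print(bot.read_grip_width())
bot.servo_line(G(.043),max_speed=.03);print(bot.read_force())
bot.servo_line(G(.043),Q(A-.7),max_speed=.05);bot.servo_line(G(.043),Q(A),max_speed=.05)
bot.servo_line(G(.0365),max_speed=.03,contact_N=10)
bot.open();bot.servo_line(G(.12),max_speed=.2);bot.servo_line(W(-.32,0,.25),max_speed=.2)
c=bot.read_camera("wrist");np.savez("w3.npz",**c)
cv2.imwrite("pics/w3.png",cv2.resize(c["image"][:,:,::-1],(800,600),interpolation=cv2.INTER_CUBIC));print(bot.read_time_s())
E
```

```text
19.6917 [ 0.02  0.31  1.83 -0.    1.    1.44]
False
0.05953979901478029
[-0.96518551 -0.83393737 -3.84340394]
25.35
```

View pics/w3.png

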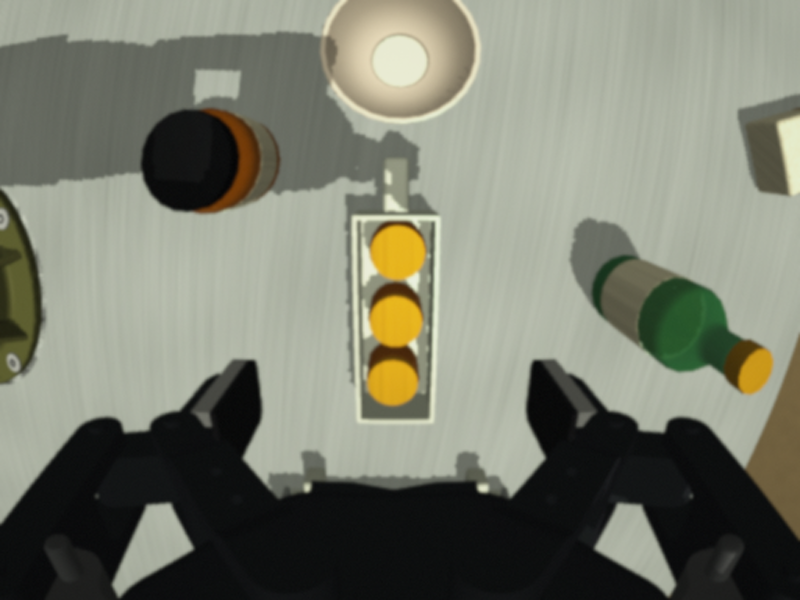

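The tray is turned: its pull is at (396,180) towards the bowl and the jars are standing. I check the pose, then insert it gripped near the pull end.

```bash
python3 - <<'E'
from h import *
from station import bot
import cv2
c=np.load("w3.npz")
for u,v in [(350,216),(439,216),(357,422),(433,422)]: print(toR(ray(c,(u+.5)/1.5625-.5,(v+.5)/1.5625-.5,.05)).round(4))
A=YAW+np.pi/2
bot.servo_line(W(-.33,0,.12),Q(A),max_speed=.2)
print(bot.servo_line(W(-.33,0,.036),max_speed=.12,contact_N=12))
bot.gripper_close(40);print(bot.read_grip_width(),bot.read_force())
r=bot.servo_line(W(-.25,0,.036),max_speed=.08,contact_N=15);print(r,bot.read_force())
if not r:
    r=bot.servo_line(W(-.108,0,.036),max_speed=.07,contact_N=15);print(r,bot.read_force(),toR(bot.read_eef_pos()))
print(bot.read_time_s())
c=bot.read_camera("side");cv2.imwrite("pics/side4.png",cv2.resize(c["image"][85:245,225:435,::-1],None,fx=3.7,fy=3.7,interpolation=cv2.INTER_CUBIC))
E
```

```text
[-0.3549 -0.0319]
[-0.3549  0.0286]
[-0.1962 -0.031 ]
[-0.1962  0.0284]
False
0.05949582712315196 [-1.5326867  -0.13988328  7.13605158]
False [ 0.92933343 -1.11852486  5.45237879]
False [-1.23818699  5.42237582  6.52051711] [-0.10826561  0.00044063]
30.6833
```

View pics/side4.png

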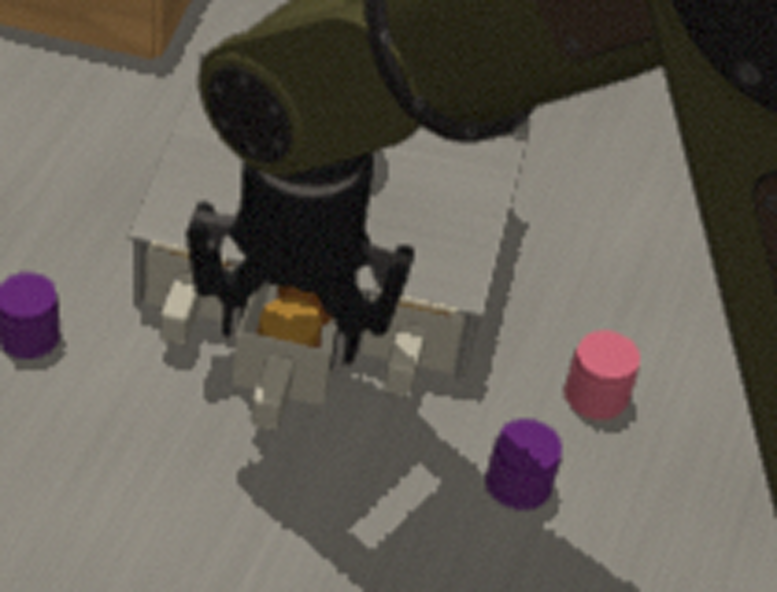

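The tray is 124 mm in, straight between the walls, with its pull at (270,390) and the neighbours untouched. Next I regrip on the pull and push to the stop.

```bash
python3 - <<'E'
from h import *
from station import bot
import cv2
A=YAW+np.pi/2
bot.open();bot.servo_line(W(-.108,0,.12),max_speed=.15)
bot.servo_line(W(-.16,0,.12),max_speed=.15)
print(bot.servo_line(W(-.16,0,.038),max_speed=.1,contact_N=12))
bot.gripper_close(50);print(bot.read_grip_width(),bot.read_force())
r=bot.servo_line(W(-.125,0,.038),max_speed=.06,contact_N=18);print(r,bot.read_force())
if not r: print(bot.servo_line(W(-.095,0,.038),max_speed=.025,contact_N=15))
print(bot.read_force(),toR(bot.read_eef_pos()),bot.read_grip_width(),bot.read_time_s())
E
```

```text
False
0.01742969389605065 [-0.77768272  1.46751728  4.60280485]
False [-0.12891913 -2.28396152  3.50766012]
True
[-0.01878834  3.58478461  5.6030213 ] [-0.10843915  0.0002792 ] 0.01717139178955993 35.4083
```

```bash
python3 - <<'E'
from h import *
from station import bot
import cv2
bot.open();bot.servo_line(W(-.1085,0,.13),max_speed=.15)
bot.servo_line(W(-.17,0,.25),max_speed=.2)
c=bot.read_camera("wrist");np.savez("w5.npz",**c)
a=cv2.resize(c["image"][100:340,110:400,::-1],None,fx=2.7,fy=2.5,interpolation=cv2.INTER_CUBIC);a=cv2.resize(c["image"][110:310,120:386,::-1],None,fx=3,fy=3,interpolation=cv2.INTER_CUBIC)
cv2.imwrite("pics/w5.png",a);print(a.shape,bot.read_time_s())
E
```

```text
(600, 798, 3) 37.7083
```

View pics/w5.png

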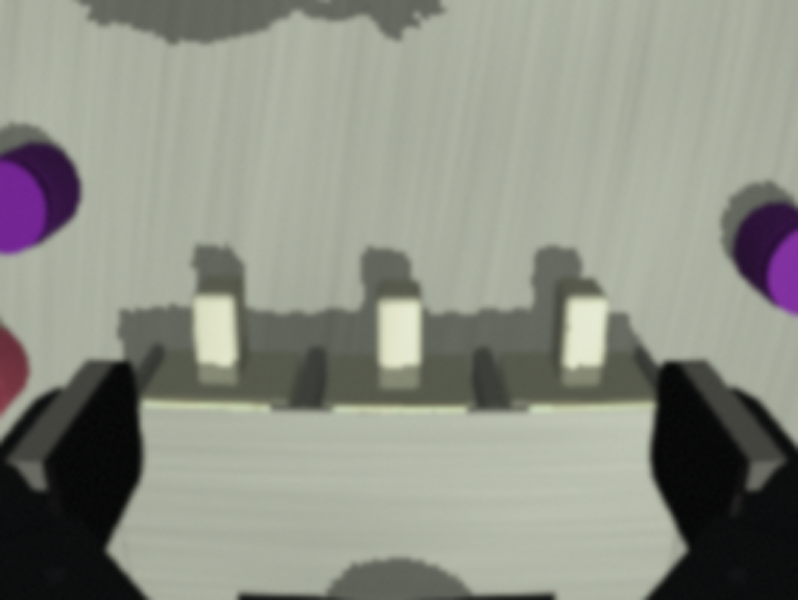

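The three pull ends line up, at rows 294, 298 and 295. The middle one is about 1 mm deeper, as expected at the stop (-21 mm against -22 mm).

```bash
python3 -c "
from station import bot
bot.pause(0.5);print(bot.finish_job())"
```

```text
the job is handed in; nothing more can be done
None
```

I turned the reversed tray round and slid it home against the stop with its pull at the front. The neighbouring trays stayed in place and the jars were standing when last in view, before the final push, and the job was handed in at about 38 s.

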